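# Snap the alarm relay back on its rail and test it

### The arm

A 6-joint arm with a two-finger parallel gripper is mounted at the origin on a cart in front of the work surface, level with it; the furniture and walls round the work are solid. World frame = base frame: x ahead of the robot, y to its left, z up, the work surface at z = 0. Lengths are in mm, angles in rad, forces in N, time in s.
With the tool pointing down it reaches from about 350 to 975 mm from the base axis. Payload 4.9 kg.
Tool frame: the origin (TCP) lies at the very end of the fingers, on their centre line; the grasp point (between the pads) lies 19 mm behind it; z points along the fingers, y is the line along which they close (so a half turn about z gives the same grasp; the last joint's range is limited). The gripper opens to 85 mm and grips with 20 to 120 N. Pads are 22 mm wide; open, the fingers measure 114 mm over their backs; the gripper's body (76 mm by 85 mm) begins 54 mm behind the grasp point. The pads swing forward as they close: fully open they stand 13 mm farther back than shut.
Start: joints at [1.017, 0.053, 1.613, -0, 1.476, -0.119], TCP at [263.256, 566.831, 201.104] pointing down, gripper open.
Joint ranges: [-3.01, 3.01], [-1.01, 2.22], [0.06, 2.58], [-1.02, 4.17], [0.09, 2.62], [-3.14, 3.14]. Speed limits (rad/s): [2.57, 2.57, 3.14, 3.14, 3.14, 3.14].

### API

Orientations are given as a unit quaternion [w, x, y, z].
In Python, from plant import * gives the robot as it stands.
- The arm moves only by the shell command python3 -m pendant 'ROWS'. ROWS is JSON, a list of rows, each a list of 7 numbers: the turn, a rotation vector about the tool's x, y, z in rad, then the shift along the tool's x, y, z in mm, then the finger opening in mm, from 0 to 85.4. A call has 1 to 20 rows; each row is the pose to reach, as a shift and turn from the pose commanded when the call began, along the tool's axes at that moment; what a row does not reach only later rows make up. A row lasts 1/8 s, in which the tool goes at most 62.5 mm and 10.7 degrees, less where a joint would pass 70% of its speed; a pose out of reach is approached as far as the arm can. A call with a gripper value outside its range is refused whole. The fingers move at their own pace and stop on an object; the grip force is fixed at half the most. Time passes only in rows, so rows that repeat a pose let the fingers close. It gives the time, the measured TCP pose, the force, the opening and the grip force at its end, in the units of the state.
- sense(): the state, without advancing time (a new reading comes with each control period).
- camera(name): name is "scene" or "top" or "wrist"; returns a dict with "image" (384x512x3 uint8, red, green, blue), "range_z" (384x512 float32, mm along the optical axis (not along the pixel's ray), 0 where there is no reading), "intrinsics" (3x3 intrinsics, pixels), "rvec" (rotation vector, rad) and "tvec" (3), from world to camera coordinates, as OpenCV has them. Camera axes: x right, y down, z forward; pixel columns grow to the right and rows downward; lengths in mm; the calibration is good to about 2 mm. The wrist camera is an equidistant fisheye: a pixel r from the principal point sees the ray r / f radians off the axis. A picture is of the moment at which its call begins.
- job_done(): hands the job in; it is judged then, once.
The state is a dict: "time_s": time; "joint_positions": joint angles; "joint_vel": joint speeds; "tau": joint torques, N m; "position": TCP position; "tcp_rot": TCP orientation; "contact_force": force on the tool from outside, world axes, zero at the start; "torque": the same for the moment, N m; "gripper_width": opening from 0.0 (shut) to 1.0 (fully open); "gripper_force": force on a finger pad.
Only numpy, scipy, OpenCV 4.12 (cv2) and the standard library are available. Lean on these libraries where they do the work, as an engineer would, in place of code of your own. Each camera call takes 0.05 s, during which the arm holds its last target. There are 200 camera calls.

### The job

The gas alarm's relay module has been taken off and stands on the worktop; put it back in the empty place on the sloping console's rail, between the black power supply and the terminal blocks: hold it tipped, hook its fixed claw under the rail's upper edge, then swing its lower end down until the spring foot snaps under the lower edge and the module sits flat. Then check it: press its round test key all the way in and let it come out, and after that its bar-shaped reset key in the same way, never both at once. Do not force anything, the claw is brittle plastic. Leave the bottle, jar, spanner and tape roll where they are.

Things in the scene. Friction and masses are not known exactly. Their poses are not given: they have to be found in the camera images.
- alarm_console: Bench console of white sheet steel, 156 deep (x) x 230 wide (y) x 126 high, fixed. Origin under its centre, z up, x away from its low front. Front 28 high, then a grey face that rises to the back at 40 degrees (150 long along the slope), then a flat ledge. The mounting rail runs across the middle of the sloping face and carries the neighbours; the empty place lies between them.
- rail: Aluminium top-hat mounting rail, 196 long, on the console's face. Origin in the middle of the empty place and of its width, on the plane of the outer faces of its two lips; x up the slope across the rail, y along it (to the left seen from the front), z out of the sloping face (40 degrees from vertical). A module is home when its frame coincides with this one, within 2 mm (y: 5 mm).
- upper_edge (a point): Free edge of the rail's upper lip, at x = +17.5, y = 0, z = 0 of the rail. The lip is 2.4 thick (z -2.4 to 0); under it the rail is hollow 8 inwards from the edge and down to the face at z = -15.
- lower_edge (a point): Free edge of the rail's lower lip, at x = -17.5, y = 0, z = 0 of the rail; same lip as above, mirrored.
- supply_front (a point): Middle of the front of the black power supply, left neighbour of the empty place: 90 x 54 base with 45 x 54 nose, same outline as the module, front at rail z = 54. It fills rail y +23 to +77.
- terminals_top (a point): Top middle of the row of narrow white terminal blocks with grey end clamps, right neighbour of the empty place: 52 (x), 38 tall; fills rail y -24 to -87. So the empty place is 46 wide for a module 36 wide.
- relay_module: The loose module, grey plastic, about 0.2 kg. Origin in the middle of its back, x towards its claw end, z out of its front. At the start it stands on the worktop, back down, z up, origin 10 above the worktop. Base 90 (x) x 36 (y), z 0 to 26; on it a nose 45 (x) x 36 (y), z 26 to 54. Behind the back: a rigid claw at +x, the spring foot at -x, both down to z = -10.
- nose_mid (a point): Middle of the module's nose (module z = 40). Grasp the nose here across its 45 mm (along module x); the fingertips can come down to module z = 28, just above the base's shoulders. Across its 36 mm there is no room for fingers once it is in the empty place. Keep the force between module and rail below 40 N.
- claw_tip (a point): Tip of the rigid claw's toe, module x = 13.4, z = -6. Claw 32 wide (y), its arm from x = 17.8 outwards, z 0 to -10; the toe runs from the arm back to this tip. The slot between back (z = 0) and toe is 3.6 high at the arm, 6 at the tip, so a lip enters it only with the module tipped some 10 to 25 degrees, foot end away from the rail. Hooked, this tip is under the upper lip.
- foot_tip (a point): Tip of the white spring foot's nose, module x = -13.8, z = -3.6 at rest, 22 wide (y). Below the tip a slippery bevel runs down and outwards to x = -18.4, z = -10, so pressing the module's foot end on the lower lip pushes the foot back about 4 mm; then it snaps under the lip. It takes about 10 N at the foot or 20 N at the module's middle.
- spring_foot (a joint): Travel of the spring foot, m: 0 out (at rest, and when snapped home), up to 0.0055 pushed back, away from the claw; spring 3 N rising to 8 N.
- test_key (a joint): Round test key, travel in m: 0 out, 0.0035 all the way in; spring of 1.4 N rising to 3.9 N, returns by itself.
- reset_key (a joint): Bar-shaped reset key, travel in m: 0 out, 0.0035 all the way in; spring of 1.4 N rising to 3.9 N, returns by itself.
- test_key_top (a point): Middle of the top of the round test key (11 across), at module x = -14.5, y = 0, the foot end of the nose; stands 5 above the nose's front (module z = 59). Pressed along module -z.
- reset_key_top (a point): Middle of the top of the reset key, a bar 9 (x) by 18 (y), at module x = +14.5, y = 0, the claw end of the nose; stands 5 above the nose's front (module z = 59). Pressed along module -z.
- leak_bottle: Bystander: dropper bottle 32 across, 98 high, standing. Origin under its centre.
- septa_jar: Bystander: screw-top jar 45 across, 55 high, standing. Origin under its centre.
- spanner: Bystander: open-ended spanner, 17 x 121 (along y) x 6, lying. Origin under its centre.
- tape_roll: Bystander: roll of thread tape, 52 across, 16 high, lying flat. Origin under its centre.
There are look-alikes about, which are no part of the job. Leave any pink look-alike of the relay_module alone.

How it is judged (in metres and radians):
On the way, in this order (a step that is already met when the one before it is completed fails the run):
1. the claw's toe is under the rail's upper lip in the empty place, the module still tipped by more than 6 degrees (z of claw_tip in the frame of rail between -0.0095 and -0.0026 m and x of claw_tip in the frame of rail between 0.005 and 0.0155 m and y of claw_tip in the frame of rail between -0.008 and 0.008 m and angle between the z axis of relay_module and the z axis of rail, either way round above 0.1 rad), for 0.1 s.
2. the module is seated flat on the rail and the spring foot has snapped out (x of relay_module in the frame of rail between -0.003 and 0.003 m and y of relay_module in the frame of rail between -0.007 and 0.007 m and z of relay_module in the frame of rail between -0.002 and 0.002 m and z of claw_tip in the frame of rail between -0.009 and -0.004 m and x of claw_tip in the frame of rail below 0.016 m and angle between the z axis of relay_module and the z axis of rail, either way round below 0.06 rad and value of joint spring_foot below 0.0015 m), for 0.2 s.
3. the test key alone is pressed in with the module seated (all of step 2 and value of joint test_key above 0.0025 m and value of joint reset_key below 0.001 m), for 0.05 s.
4. the test key has come out again, then the reset key alone is pressed in (all of step 2 and value of joint reset_key above 0.0025 m and value of joint test_key below 0.001 m), for 0.05 s.
At the end, for the whole second after the job is handed in: The module rests on the rail in the empty place: within 3 mm along x, 7 mm along y and 2 mm along z of the rail's frame, flat within 3.4 degrees, claw under the upper lip, spring foot snapped out, both keys out (all of step 2 and value of joint each of test_key, reset_key below 0.001 m and linear speed of relay_module below 0.01 m/s and angular speed of relay_module below 0.1 rad/s); the robot touches nothing.
It fails at once if a bystander (bottle, jar, spanner, tape roll) is shifted by more than 25 mm (distance of any of leak_bottle, septa_jar, spanner, tape_roll from where it was at the start of the episode above 0.025 m).
It fails at once if the module is forced against the console with more than 50 N (contact force between relay_module and alarm_console above 50 N).
It fails at once if both keys are pushed in together (value of joint each of test_key, reset_key above 0.0015 m).
It also fails if it takes over 48 s, if anything falls off the work surface, if the arm or the gripper's body presses on something with over 40 N, if the wrist force passes 120 N, or if a joint passes its speed limit or range.

## Working session

There is one attempt and no reset: what is moved stays moved. The work goes in short steps, Python scripts to look and compute and a shell command to move; the robot and the scene stay as the last step left them, time stands still between calls to the robot, and variables do not carry over. Pictures are saved under pics/ and viewed, at most 10 in all, crops included, and the job is handed in when it is done.

```bash
mkdir -p pics; ls; cat > h.py <<'E'
import numpy as np, cv2
from plant import *
from scipy.spatial.transform import Rotation as R
def cam(n):
    c=camera(n); c['R']=cv2.Rodrigues(np.array(c['rvec'],float))[0]; c['t']=np.array(c['tvec'],float).ravel(); c['K']=np.array(c['intrinsics']); c['n']=n; return c
def world(c,u,v):  # depth to world points
    K=c['K']; u=np.asarray(u);v=np.asarray(v); z=c['range_z'][v,u].astype(float)
    x=(u-K[0,2])/K[0,0]; y=(v-K[1,2])/K[1,1]
    if c['n']=='wrist':
        r=np.hypot(x,y); s=np.where(r>1e-9,np.tan(r)/np.maximum(r,1e-9),1); x=x*s;y=y*s
    P=np.stack([x*z,y*z,z],-1); return (P-c['t'])@c['R']
def ray(c,u,v,h):  # ray onto plane z=h
    K=c['K']; x=(u-K[0,2])/K[0,0]; y=(v-K[1,2])/K[1,1]
    if c['n']=='wrist':
        r=np.hypot(x,y); s=np.tan(r)/max(r,1e-9); x*=s;y*=s
    d=c['R'].T@np.array([x,y,1]); o=-c['R'].T@c['t']; return o+d*(h-o[2])/d[2]
def proj(c,P):
    p=c['R']@np.asarray(P,float)+c['t']; K=c['K']; x,y=p[0]/p[2],p[1]/p[2]
    if c['n']=='wrist':
        r=np.hypot(x,y); s=np.arctan2(np.hypot(p[0],p[1]),p[2])/max(r,1e-9); x*=s;y*=s
    return np.array([K[0,0]*x+K[0,2],K[1,1]*y+K[1,2]])
def save(n,im): cv2.imwrite('pics/'+n,cv2.cvtColor(im,cv2.COLOR_RGB2BGR))
E
python3 - <<'E'
from h import *
s=cam('scene');t=cam('top')
im=np.hstack([s['image'],t['image']]); save('a.png',cv2.resize(np.vstack([s['image'],t['image']]),None,fx=.78,fy=.78,interpolation=cv2.INTER_AREA))
for c in(s,t): print(c['n'],-c['R'].T@c['t'],c['K'][0,0],(c['range_z']>0).mean())
np.savez('ab.npz',s=s['image'],t=t['image'])
print(sense())
E
```

```text
pics
scene [ 444.02001898  619.87576534 1061.85547678] 462.27972393548646 0.9961395263671875
top [421.98799074  54.79179303 989.76224214] 450.39306763266956 0.9959665934244791
{'time_s': 0.1, 'joint_positions': array([ 1.01697627e+00,  5.32803580e-02,  1.61418471e+00, -2.74153813e-05,
        1.47603413e+00, -1.19004845e-01]), 'joint_vel': array([ 0.00072493, -0.00091482, -0.00306863, -0.00052065, -0.00203156,
       -0.00125536]), 'tau': array([ 4.86917143e-04, -3.94897556e+01, -3.71367288e+01, -9.58169744e-05,
        3.93704104e-03,  1.90303632e-05]), 'position': array([262.94624221, 566.28693423, 199.97579243]), 'tcp_rot': array([-3.01799119e-04,  2.15697607e-01,  9.76459745e-01, -9.04344758e-04]), 'contact_force': array([0.22231995, 0.48600827, 0.15653015]), 'torque': array([-0.01296973,  0.00714366,  0.01862224]), 'gripper_force': 0.0, 'gripper_width': 0.9941607297885323}
```

View pics/a.png

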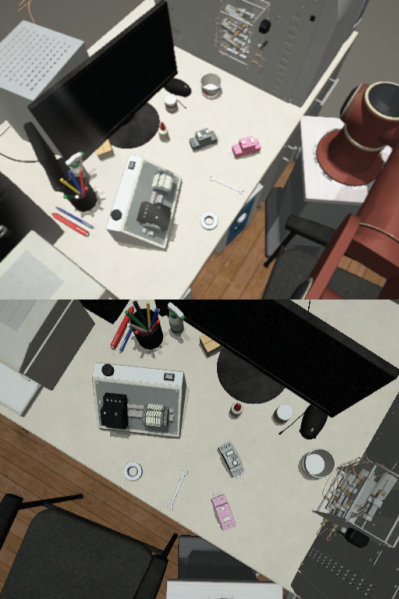

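The stacked view has the scene camera above and the top camera below, at 0.78 scale. There are two candidates for the module in top-camera pixels. The grey one is at about (296,204), between the jar and bottle and the spanner. The pink look-alike is at about (286,272). By the description I choose the grey one. The console is at about top (180,130), and its empty place is between the black supply (147,143) and the white terminals (198,147). A close crop will check the choice.

```bash
python3 - <<'E'
from h import *
d=np.load('ab.npz')
t=d['t']; s=d['s']
a=cv2.resize(t[165:240,260:340],None,fx=5,fy=5,interpolation=cv2.INTER_CUBIC)
b=cv2.resize(t[75:185,110:245],None,fx=3,fy=3,interpolation=cv2.INTER_CUBIC)
e=cv2.resize(s[195:320,135:240],None,fx=3,fy=3,interpolation=cv2.INTER_CUBIC)
W=np.zeros((600,800,3),np.uint8); 
W[:a.shape[0]//1,:400]=a[:600]
W[:375,400:715]=e
e2=cv2.resize(s[155:205,230:290],None,fx=4,fy=4,interpolation=cv2.INTER_CUBIC)
W[380:580,400:640]=e2
b=cv2.resize(t[85:175,112:245],None,fx=2.4,fy=2.4,interpolation=cv2.INTER_CUBIC); W[380:380+b.shape[0],0:b.shape[1]]=b
save('b.png',W)
E
```

```text
(no output)
```

View pics/b.png

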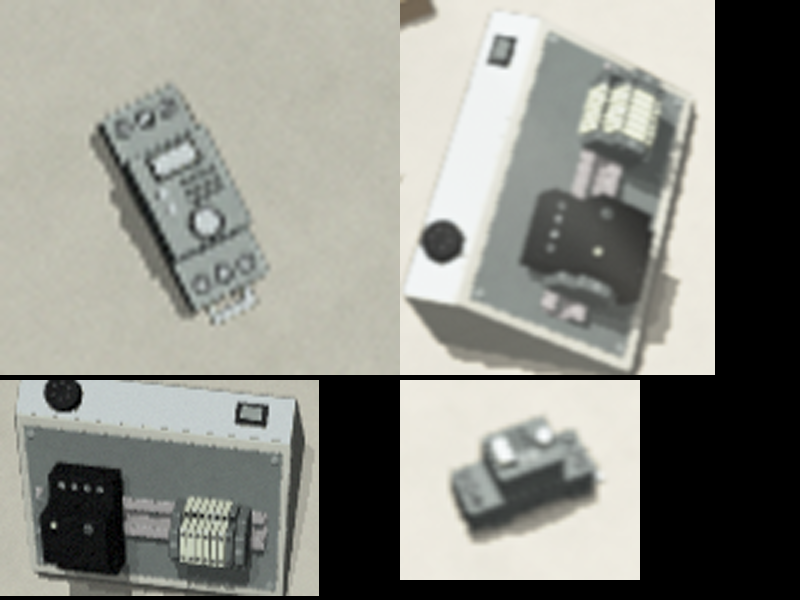

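The grey crop shows the right module: bar reset key at top px (294.6,196.6), round test key at (301.4,209.4), white foot at the lower end (306,226). The console's gap shows the pinkish rail, in top at about (174,137). Now the measurements.

```bash
cat >> h.py <<'E'
def cloud(c):
    v,u=np.mgrid[0:384,0:512]; P=world(c,u,v); P[c['range_z']<=0]=np.nan; return P
def planefit(Q,tol=3,it=8):
    m=np.ones(len(Q),bool)
    for _ in range(it):
        c=Q[m].mean(0); n=np.linalg.svd(Q[m]-c,full_matrices=False)[2][2]; n*=np.sign(n[2]); m=abs((Q-c)@n)<tol
    return c,n,m.sum()
E
python3 - <<'E'
from h import *
s=cam('scene');t=cam('top')
def blobs(c,u0,u1,v0,v1):
    g=c['image'][v0:v1,u0:u1].astype(int); m=(g.min(2)>175).astype(np.uint8)
    return m
print('wood z', np.nanmedian(cloud(t)[225:235,330:340,2]),np.nanmedian(cloud(s)[200:205,280:290,2]))
for n,(u,v) in dict(reset=(294.6,196.6),test=(301.4,209.4)).items():
    print(n,ray(t,u,v,69),world(t,int(round(u)),int(round(v))))
# scene crop keys: crop(230+x/4,155+(y-380)/4)
for n,(u,v) in dict(reset=(230+104/4,155+70/4),test=(230+143/4,155+55/4)).items():
    print('sc',n,ray(s,u,v,69),world(s,int(round(u)),int(round(v))))
for c,(u0,u1,v0,v1) in ((t,(258,335,170,240)),(s,(235,290,155,200))):
    P=cloud(c)[v0:v1,u0:u1].reshape(-1,3); 
    print(np.histogram(P[:,2],bins=np.arange(-10,90,5)))
    for lo,hi in((55,85),(20,85)):
        Q=P[(P[:,2]>lo)&(P[:,2]<hi)]; (a,b),(w,h),an=cv2.minAreaRect(Q[:,:2].astype(np.float32)); print(lo,len(Q),a,b,w,h,an,Q[:,2].mean() if len(Q) else 0)
# console
P=cloud(t); Q=P[92:100,140:215].reshape(-1,3); print('ledge',np.nanmedian(Q,0))
reg=P[108:175,118:230].reshape(-1,3); C=t['image'][108:175,118:230].reshape(-1,3).astype(int)
sel=(abs(C-C.mean(1,keepdims=True)).max(1)<15)&(C.mean(1)>90)&(C.mean(1)<150)&np.isfinite(reg[:,0])
c,n,k=planefit(reg[sel]); print('face top',c,n,k,np.degrees(np.arccos(n[2])))
P2=cloud(s); reg=P2[205:315,150:235].reshape(-1,3);C=s['image'][205:315,150:235].reshape(-1,3).astype(int)
sel=(abs(C-C.mean(1,keepdims=True)).max(1)<15)&(C.mean(1)>90)&(C.mean(1)<150)&np.isfinite(reg[:,0])
c,n,k=planefit(reg[sel]); print('face sc',c,n,k,np.degrees(np.arccos(n[2])))
for c in(t,s): np.savez(c['n']+'.npz',P=cloud(c),im=c['image'])
E
```

```text
wood z -1.0289204952122932 0.15699095638733454
reset [500.7591273   -7.76569458  69.        ] [500.11154179  -8.72362752  67.09998882]
test [474.74946683 -21.92329897  69.        ] [475.49206714 -21.01262833  70.05508451]
sc reset [498.19602189  -3.43776925  69.        ] [498.44147544  -6.34208287  66.75956325]
sc test [474.35210909 -16.67289974  69.        ] [473.73661703 -17.54031221  66.54716276]
(array([  45, 3048, 1484,   12,   10,    0,   14,    4,  166,  192,    2,
          6,    3,   14,  272,   95,    5,    0,    0]), array([-10,  -5,   0,   5,  10,  15,  20,  25,  30,  35,  40,  45,  50,
        55,  60,  65,  70,  75,  80,  85]))
55 386 487.6371154785156 -14.181602478027344 44.217613220214844 36.195892333984375 27.4127140045166 63.726297710730535
20 773 487.7062683105469 -14.083759307861328 89.40412902832031 36.31162643432617 27.60737419128418 49.34079006039064
(array([  22, 1023,  746,   13,   31,   32,   36,   37,   87,  132,   25,
         17,   25,   29,  130,   79,    5,    0,    0]), array([-10,  -5,   0,   5,  10,  15,  20,  25,  30,  35,  40,  45,  50,
        55,  60,  65,  70,  75,  80,  85]))
55 243 486.5857849121094 -11.210762023925781 45.37606430053711 39.437129974365234 25.626447677612305 63.70473916574105
20 602 486.5068664550781 -11.08041000366211 91.03675842285156 39.640525817871094 26.615798950195312 46.89291911638943
ledge [691.74114021 229.59376164 125.28223101]
face top [628.42183737 222.65062391  89.77396771] [-0.64102777  0.06323624  0.76490821] 2830 40.10117308501017
face sc [616.68221396 269.53810302  74.33667901] [-0.68522392  0.20248754  0.69961917] 508 45.603542249424464
```

```bash
python3 - <<'E'
from h import *
for nm,(u0,u1,v0,v1) in dict(top=(118,240,88,185),scene=(140,240,195,320)).items():
    d=np.load(nm+'.npz'); P=d['P'][v0:v1,u0:u1].reshape(-1,3); C=d['im'][v0:v1,u0:u1].reshape(-1,3).astype(int)
    ok=np.isfinite(P[:,0]); P=P[ok];C=C[ok]
    # yaw: from top face; ledge rect gives yaw
    L=P[(abs(P[:,2]-125)<5)&(C.min(1)>150)]; r=cv2.minAreaRect(L[:,:2].astype(np.float32)); print(nm,'ledge',r,L[:,2].mean())
    for yaw in (-5.6,):
        a=np.radians(yaw); th=np.radians(40)
        n=np.array([-np.sin(th)*np.cos(a),-np.sin(th)*np.sin(a),np.cos(th)]); x=np.array([np.cos(th)*np.cos(a),np.cos(th)*np.sin(a),np.sin(th)]); y=np.cross(n,x)
        O=np.array([628.,222.,89.])
        q=(P-O)@np.stack([x,y,n],1)
        print(np.histogram(q[:,2],bins=np.arange(-20,90,5))[0])
        print('face z',np.median(q[abs(q[:,2])<5,2]))
        z0=np.median(q[abs(q[:,2])<5,2])
        for lab,lo,hi,cm in(('supply nose',62,76,C.max(1)<90),('supply base',36,46,C.max(1)<90),('term',46,60,C.min(1)>150),('rail',11,19,C.min(1)>100),('face',-3,3,C.min(1)>90)):
            Q=q[(q[:,2]-z0>lo)&(q[:,2]-z0<hi)&cm]
            if len(Q)>8: print(lab,len(Q),np.percentile(Q,[1,50,99],axis=0).round(1).tolist(), cv2.minAreaRect(Q[:,:2].astype(np.float32)))
E
```

```text
top ledge ((646.1571655273438, 236.1595458984375), (229.02639770507812, 132.0896453857422), 84.802734375) 124.53251594218916
[ 786  795  798 2743 2532   49  181  181   99  108  128  334  393  131
  449   52   53  506   59    0    0]
face z -0.0878877631343664
supply nose 591 [[-41.8, 38.1, 62.8], [-17.5, 63.6, 68.3], [3.5, 91.3, 71.3]] ((-19.53606605529785, 64.97113037109375), (47.84280014038086, 54.72433090209961), 0.12403887510299683)
supply base 516 [[-64.8, -71.0, 36.3], [5.8, 55.7, 40.3], [25.4, 92.4, 45.5]] ((-20.073177337646484, 13.761497497558594), (170.42152404785156, 91.04493713378906), 89.25285339355469)
term 156 [[-34.5, -53.2, 46.7], [-17.6, -34.5, 52.0], [-2.7, -19.0, 55.1]] ((-19.37333106994629, -36.487274169921875), (33.61710739135742, 35.487361907958984), 0.815241277217865)
rail 268 [[-36.8, -82.0, 11.3], [-9.8, 11.5, 14.6], [6.4, 111.1, 18.8]] ((-15.718185424804688, 14.411903381347656), (44.34587097167969, 194.3842315673828), 0.4147087037563324)
face 4167 [[-140.2, -98.0, -2.9], [20.0, 7.5, -0.0], [60.9, 130.6, 2.7]] ((-43.22010040283203, 19.333755493164062), (243.2
[... 512 characters left out ...]
 [[-62.0, -7.9, 37.5], [5.2, 74.1, 41.9], [25.5, 105.2, 46.9]] ((-18.754423141479492, 22.81212615966797), (165.27696228027344, 89.30570220947266), 89.85496520996094)
term 225 [[-34.9, -68.5, 47.8], [-18.1, -32.8, 53.7], [-3.8, 100.8, 57.1]] ((-14.700735092163086, 16.469711303710938), (171.94480895996094, 32.972068786621094), 84.83425903320312)
rail 228 [[-156.8, -77.4, 12.4], [-12.8, 17.7, 15.9], [5.5, 116.1, 19.9]] ((-46.09512710571289, 54.963897705078125), (144.14315795898438, 246.93490600585938), 46.36566162109375)
face 3478 [[-142.6, -95.0, -1.7], [15.1, 25.9, 1.4], [61.3, 132.3, 4.1]] ((-35.259620666503906, 17.866119384765625), (231.56837463378906, 230.55767822265625), 89.9193344116211)
```

```bash
cat >> h.py <<'E'
def tool(yaw,slope): # module orientation -> tool rotation; tool y=module x, z=-module z ; deg
    a,t=np.radians(yaw),np.radians(slope)
    x=np.array([np.cos(t)*np.cos(a),np.cos(t)*np.sin(a),np.sin(t)]); n=np.array([-np.sin(t)*np.cos(a),-np.sin(t)*np.sin(a),np.cos(t)])
    return np.stack([np.cross(n,x),x,-n],1)
def cur():
    s=sense(); q=np.array(s['tcp_rot']); return R.from_quat(q[[1,2,3,0]]).as_matrix(),np.array(s['position']),s
def delta(p,M):
    Rm,p0,s=cur(); rv=R.from_matrix(Rm.T@M).as_rotvec(); d=Rm.T@(np.asarray(p)-p0)
    print('rot',rv.round(4).tolist(),'shift',d.round(1).tolist(),'t',s['time_s'],'pos',p0.round(1),'q',s['joint_positions'].round(2))
E
python3 - <<'E'
from h import *
delta([487,-13,200],tool(27.5,0))
w=cam('wrist'); Rm,p,_=cur(); print(Rm.T@(-w['R'].T@w['t']-p), (w['R']@Rm).round(2),w['K'])
E
```

```text
rot [-0.0013, 0.0003, 0.6561] shift [-447.2, -431.2, 0.8] t 0.2 pos [263.  566.5 200.3] q [ 1.02  0.05  1.61 -0.    1.48 -0.12]
[  77.01645496   -0.53767256 -171.92587535] [[ 0.    1.    0.  ]
 [-0.95  0.   -0.3 ]
 [-0.3  -0.    0.95]] [[297.31863964   0.         256.01600294]
 [  0.         297.31863964 192.15893986]
 [  0.           0.           1.        ]]
```

```bash
python3 -m pendant '[[0,0,0.06,-41,-39,0,85],[0,0,0.12,-81,-78,0,85],[0,0,0.18,-122,-117,0,85],[0,0,0.24,-163,-157,0,85],[0,0,0.3,-203,-196,0,85],[0,0,0.36,-244,-235,0,85],[0,0,0.42,-285,-274,0,85],[0,0,0.48,-325,-313,0,85],[0,0,0.54,-366,-352,0,85],[0,0,0.6,-406,-391,0,85],[0,0,0.656,-447,-431,0,85],[0,0,0.656,-447,-431,0,85],[0,0,0.656,-447,-431,0,85]]'
python3 - <<'E'
from h import *
w=cam('wrist'); delta([487,-13,200],tool(27.5,0))
g=w['image'].copy(); np.savez('w1.npz',**{k:w[k] for k in('image','range_z','R','t','K')})
P=cloud(w); m=(P[...,2]>55)&(P[...,2]<80)&(np.hypot(P[...,0]-487,P[...,1]+13)<60); Q=P[m]; print(m.sum(),np.median(Q[:,2]), cv2.minAreaRect(Q[:,:2].astype(np.float32)))
m=(P[...,2]>25)&(P[...,2]<80)&(np.hypot(P[...,0]-487,P[...,1]+13)<60); Q=P[m]; print(m.sum(),np.median(Q[:,2]), cv2.minAreaRect(Q[:,:2].astype(np.float32)))
for p in ([500,-6,69],[474.5,-19.5,69]): print(proj(w,p))
save('c.png',g)
E
```

```text
time_s: 1.88
position: [486.9, -12.3, 200.9]
tcp_rot: [-0.0, 0.519, 0.855, 0.0]
contact_force: [-0.9, 0.3, 1.0]
gripper_width: 0.994
gripper_force: 0.0
rot [-0.0001, -0.0005, 0.0008] shift [-1.2, -0.4, 0.9] t 1.925 pos [486.8 -11.7 200.9] q [-0.18 -0.29  1.92  0.    1.5  -0.66]
1358 63.617235747790815 ((487.34307861328125, -14.088640213012695), (44.063697814941406, 36.924827575683594), 27.55516815185547)
2666 59.32342526015081 ((487.4041748046875, -13.944934844970703), (89.57887268066406, 37.11138153076172), 27.316791534423828)
[269.77596337 174.53169693]
[242.43749477 174.70003592]
```

View pics/c.png

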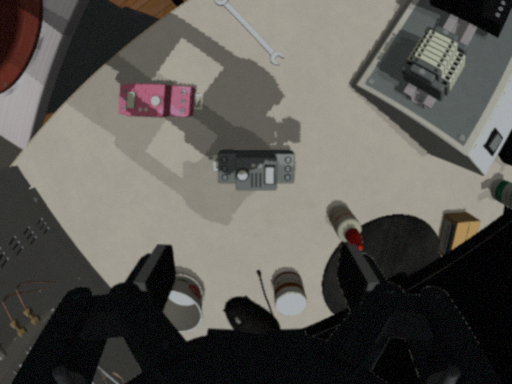

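The picture shows the grey module at (257,170), test key at (242,174), reset key at (269,175) and the pink one left at (157,100). Wrist depth agrees with the top camera: centre (487.4,-14.0), yaw 27.4°, nose top 63.6. Descending to grasp.

```bash
python3 -m pendant '[[0,0,0,-1,-1,40,85],[0,0,0,-2.3,-1,80,85],[0,0,0,-2.3,-1,120,85],[0,0,0,-2.3,-1,140,80],[0,0,0,-2.3,-1,155,75],[0,0,0,-2.3,-1,162,70],[0,0,0,-2.3,-1,162,65],[0,0,0,-2.3,-1,162,60],[0,0,0,-2.3,-1,162,55]]'
python3 - <<'E'
from h import *
delta([487.4,-14,39],tool(27.4,0))
E
```

```text
time_s: 3.05
position: [488.0, -15.0, 40.0]
tcp_rot: [0.001, 0.519, 0.855, 0.0]
contact_force: [0.6, -0.2, -0.4]
gripper_width: 0.647
gripper_force: 0.0
rot [0.0013, 0.001, 0.0017] shift [1.2, -0.1, 1.0] t 3.05 pos [488. -15.  40.] q [-0.18 -0.12  2.06 -0.    1.2  -0.66]
```

```bash
python3 -m pendant '[[0,0,0,0.5,0,0.5,48],[0,0,0,0.5,0,0.5,42],[0,0,0,0.5,0,0.5,38],[0,0,0,0.5,0,0.5,38],[0,0,0,0.5,0,0.5,38],[0,0,0,0.5,0,0.5,38],[0,0,0,0.5,0,-10,38],[0,0,0,0.5,0,-40,38],[0,0,0,0.5,0,-90,38],[0,0,0,0.5,0,-140,38],[0,0,0,0.5,0,-140,38]]'
python3 - <<'E'
from h import *
w=cam('wrist'); Rm,p,s=cur(); print(p,s['contact_force'],s['gripper_width']*85.4,s['gripper_force'])
P=cloud(w); q=(P-p)@Rm; 
m=(abs(q[...,0])<40)&(abs(q[...,1])<60)&(q[...,2]<60)&(q[...,2]>-60)
Q=q[m]; print(np.histogram(Q[:,2],np.arange(-60,65,5)))
save('d.png',cv2.resize(w['image'][150:384,110:400],None,fx=2.5,fy=2.5)); np.save('q.npy',q)
s=cam('scene'); print(cloud(s)[170:185,250:270,2].max())
E
```

```text
time_s: 4.42
position: [490.5, -15.0, 185.8]
tcp_rot: [0.005, 0.519, 0.855, 0.002]
contact_force: [-0.7, -0.7, -0.8]
gripper_width: 0.445
gripper_force: 0.0
[488.79153364 -14.7102157  182.59111916] [-0.13309964 -0.71722018 -0.40337884] 38.0599994631633 0.0
(array([408, 340, 338, 288, 147,  15,   0,   0,   0,   0,   0,   0,   0,
         0,   0,   0,   0,   0,   0,   0,   0,   0,   0,   0]), array([-60, -55, -50, -45, -40, -35, -30, -25, -20, -15, -10,  -5,   0,
         5,  10,  15,  20,  25,  30,  35,  40,  45,  50,  55,  60]))
nan
```

View pics/d.png

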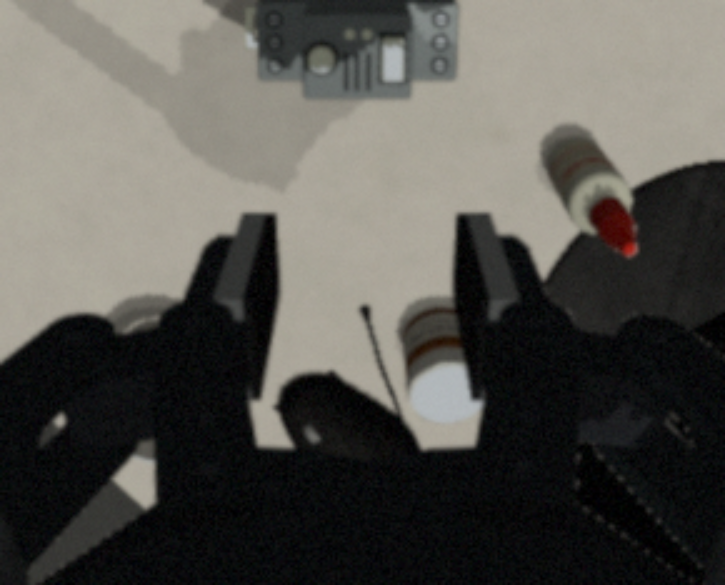

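The grasp missed. The fingers are empty at 38 mm and the module still stands on the worktop, at crop (357,40). I'll measure it again before trying another grasp.

```bash
python3 - <<'E'
from h import *
for n in('wrist','top','scene'):
    w=cam(n); P=cloud(w); 
    for lo in(55,25):
        m=(P[...,2]>lo)&(P[...,2]<80)&(np.hypot(P[...,0]-487,P[...,1]+13)<60); Q=P[m]; print(n,m.sum(),np.percentile(Q[:,2],[50,95]), cv2.minAreaRect(Q[:,:2].astype(np.float32)))
for i in range(4):
    camera('top'); Rm,p,s=cur(); print(p,Rm[:,2].round(3))
# finger geometry in tool frame from scene cam and top
w=cam('scene'); P=cloud(w); q=(P-p)@Rm; m=(abs(q[...,0])<15)&(abs(q[...,1])<60)&(q[...,2]<30)&(q[...,2]>-40)
print(m.sum(), np.percentile(q[m],[1,50,99],axis=0).round(1) if m.sum() else '')
w=cam('wrist'); print(-w['R'].T@w['t'])
E
```

```text
wrist 1553 [63.54523574 68.63112121] ((487.01885986328125, -13.479923248291016), (44.317413330078125, 35.636924743652344), 27.39518165588379)
wrist 2998 [60.84591687 68.0905873 ] ((486.8294677734375, -13.260948181152344), (90.02961730957031, 36.653629302978516), 26.53318214416504)
top 67 [62.90239098 65.68560718] ((471.423828125, -5.937715530395508), (29.459489822387695, 13.536308288574219), 52.03072738647461)
top 234 [36.22747314 63.94270933] ((471.68853759765625, -21.792644500732422), (53.88261795043945, 34.98367691040039), 27.795093536376953)
scene 241 [63.79742905 69.05547005] ((486.6649475097656, -10.993289947509766), (45.4683837890625, 40.78341293334961), 28.924890518188477)
scene 569 [44.62594167 67.37494627] ((486.6359558105469, -10.87481689453125), (90.3193588256836, 40.889015197753906), 28.05239486694336)
[486.00313131 -14.23566607 177.27464944] [-0.003  0.001 -1.   ]
[486.09267625 -14.27000097 177.39898171] [-0.003  0.001 -1.   ]
[486.27508597 -14.28349603 177.64678147] [-0.003  0.    -1.   ]
[486.45048899 -14.29031815 177.9398136 ] [-0.002  0.    -1.   ]
24 [[-10.7 -24.6 -39.3]
 [  7.6 -18.2 -36.2]
 [ 12.5  30.4 -31. ]]
[451.4846386   53.86385539 350.39812072]
```

```bash
python3 -m pendant '[[0,0,0,0,0,0,60],[0,0,0,0,0,20,60],[0,0,0,0,0,60,60],[0,0,0,0,0,100,60],[0,0,0,0,0,125,60],[0,0,0,0,0,138,60],[0,0,0,0,0,140,60],[0,0,0,0,0,140,60]]'
python3 - <<'E'
from h import *
delta([487.2,-13.8,38],tool(27.4,0))
E
python3 -m pendant '[[0,0,0,0,0,0,50],[0,0,0,0,0,0,30],[0,0,0,0,0,0,30],[0,0,0,0,0,0,30],[0,0,0,0,0,0,30]]'
python3 - <<'E'
from h import *
delta([487.2,-13.8,38],tool(27.4,0)); s=sense(); print(s['gripper_width']*85.4,s['gripper_force'],s['contact_force'])
E
```

```text
time_s: 5.98
position: [487.8, -14.6, 39.9]
tcp_rot: [0.001, 0.519, 0.855, 0.0]
contact_force: [0.2, 0.3, 0.2]
gripper_width: 0.703
gripper_force: 0.0
rot [0.0012, 0.001, 0.0018] shift [1.0, -0.2, 1.9] t 5.975 pos [487.8 -14.6  39.9] q [-0.18 -0.12  2.06 -0.    1.2  -0.66]
time_s: 6.6
position: [487.0, -14.4, 39.1]
tcp_rot: [-0.0, 0.519, 0.855, -0.0]
contact_force: [-0.3, -0.3, -0.1]
gripper_width: 0.354
gripper_force: 0.0
rot [-0.0, -0.0, 0.0017] shift [0.5, 0.4, 1.1] t 6.6 pos [487.  -14.4  39.1] q [-0.18 -0.12  2.07 -0.    1.2  -0.66]
30.203981713229865 0.0 [-0.25381632 -0.27873343 -0.14968844]
```

```bash
python3 - <<'E'
from h import *
w=cam('wrist'); s=cam('scene'); t=cam('top')
W=np.zeros((600,800,3),np.uint8)
W[:384,:512]=w['image']
W[390:600,:280]=cv2.resize(s['image'][140:210,215:308],(280,210),interpolation=cv2.INTER_CUBIC)
W[390:600,290:570]=cv2.resize(t['image'][160:250,250:370],(280,210),interpolation=cv2.INTER_CUBIC)
save('e.png',W)
E
```

```text
(no output)
```

View pics/e.png

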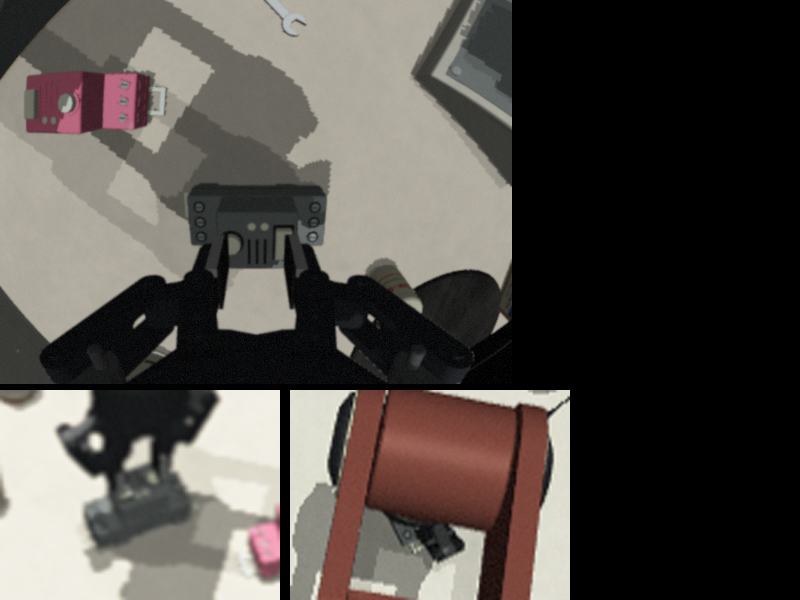

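The wrist view (tips at (222,245) and (290,245)) and the scene crop both show the fingertips above the nose. The real finger ends lie behind the reported TCP, so I'll measure that offset.

```bash
python3 - <<'E'
from h import *
Rm,p,s=cur()
print(p)
w=cam('wrist'); P=cloud(w); q=(P-p)@Rm; C=w['image'].max(2)
for lo,hi,ul,uh in((8,60,185,232),(-60,-8,280,330),(8,60,280,330),(-60,-8,185,232)):
    m=np.zeros(C.shape,bool); m[225:320,ul:uh]=True
    m&=(q[...,1]>lo)&(q[...,1]<hi)&(abs(q[...,0])<30)&(q[...,2]>-90)&(q[...,2]<-15)
    if m.sum(): print(lo,m.sum(),np.percentile(q[m],[0,2,50,98,100],axis=0).round(1).tolist(), np.histogram(q[m][:,2],np.arange(-90,-10,5))[0])
for n in('scene',):
    c=cam(n); q=(cloud(c)-p)@Rm; m=(abs(q[...,0])<14)&(abs(q[...,1])<40)&(q[...,2]>-80)&(q[...,2]<0)&(c['image'].max(2)<60)
    print(n,m.sum(),np.percentile(q[m],[2,50,98,100],axis=0).round(1).tolist(),np.histogram(q[m][:,2],np.arange(-80,5,5))[0])
E
```

```text
[487.05050536 -14.41788508  39.08634984]
8 2601 [[-17.0, 12.8, -89.6], [-11.3, 13.6, -87.9], [9.9, 18.5, -62.8], [12.3, 28.0, -24.1], [13.3, 28.9, -21.4]] [190 250 276 195 319 171 212 180 186 149 120  60 189 104   0]
-60 2499 [[-17.4, -28.7, -89.8], [-11.0, -27.7, -87.9], [9.8, -18.3, -63.1], [12.4, -14.1, -23.9], [13.4, -13.3, -22.7]] [180 234 250 197 334 167 210 171 181 164 120  51  81 159   0]
scene 62 [[-6.4, -21.4, -79.2], [6.4, -8.9, -57.1], [13.1, 31.5, -11.0], [13.6, 32.0, -2.7]] [8 8 7 4 7 6 6 5 3 1 2 2 1 0 1 1]
```

```bash
python3 -m pendant '[[0,0,0,0.5,0.4,0,62],[0,0,0,0.5,0.4,0,62],[0,0,0,0.5,0.4,0,62],[0,0,0,0.5,0.4,0,62],[0,0,0,0.5,0.4,8,62],[0,0,0,0.5,0.4,16,62],[0,0,0,0.5,0.4,24,62],[0,0,0,0.5,0.4,24,62]]'
python3 - <<'E'
from h import *
Rm,p,s=cur(); print(p,s['contact_force'],s['gripper_width']*85.4)
w=cam('wrist'); P=cloud(w); q=(P-p)@Rm
# finger inner column near y=+31..45: walk along
for sg in(1,-1):
    m=(sg*q[...,1]>27)&(sg*q[...,1]<48)&(abs(q[...,0])<14)&(q[...,2]<10)&(q[...,2]>-80)
    print(sg,m.sum(),np.histogram(q[m][:,2],np.arange(-80,15,5))[0],P[m][:,2].min())
save('f.png',w['image'])
E
```

```text
time_s: 7.85
position: [486.2, -13.6, 13.9]
tcp_rot: [-0.001, 0.519, 0.855, -0.0]
contact_force: [0.6, -0.2, -0.5]
gripper_width: 0.727
gripper_force: 0.0
[486.19940242 -13.62722764  13.85294476] [ 0.59019984 -0.23869926 -0.52757959] 62.09217627894521
1 2725 [155 293 251 250 246 214 200 165  73   3   0 868   7   0   0   0   0   0] 33.58427601756778
-1 2706 [162 294 252 252 242 210 205 161  70   4   0 851   3   0   0   0   0   0] 33.70587773365458
```

View pics/f.png

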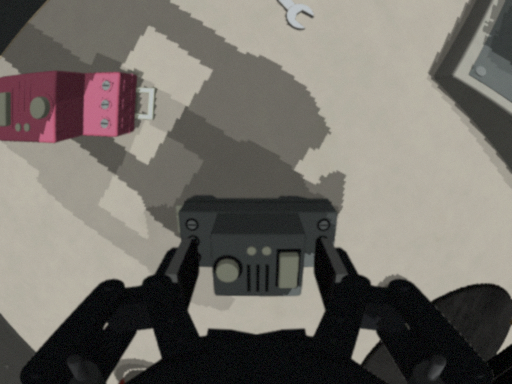

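Now the fingers straddle the nose (keys at (228,270) and (288,268)). Their ends sit about 37 mm behind the reported TCP at this opening and about 14 mm above the shoulders. I'll lower 9 mm and close.

```bash
python3 -m pendant '[[0,0,0,0,0,5,62],[0,0,0,0,0,9,62],[0,0,0,0,0,9,52],[0,0,0,0,0,9,42],[0,0,0,0,0,9,36],[0,0,0,0,0,9,36],[0,0,0,0,0,9,36]]'
python3 - <<'E'
from h import *
Rm,p,s=cur(); print(p,s['contact_force'],s['gripper_width']*85.4,s['gripper_force'])
w=cam('wrist'); P=cloud(w); q=(P-p)@Rm
for sg in(1,-1):
    m=(sg*q[...,1]>20)&(sg*q[...,1]<40)&(abs(q[...,0])<14)&(q[...,2]<10)&(q[...,2]>-80)
    print(sg,m.sum(),np.histogram(q[m][:,2],np.arange(-80,15,3))[0])
E
```

```text
time_s: 8.78
position: [487.3, -13.8, 6.2]
tcp_rot: [0.0, 0.519, 0.855, 0.0]
contact_force: [0.3, 0.5, 0.7]
gripper_width: 0.516
gripper_force: 61.6
[487.34353147 -13.82909656   6.23063333] [0.33815456 0.47941468 0.72503249] 44.10235480393015 61.585822105407715
1 2288 [216 145  87 265 125 118 133 333  89  71  55  59  36  45  15   0 325 162
   0   0   0   0   0   0   0   0   0   0   6   3   0]
-1 2269 [217 145  80 282 114 118 132 302  88  68  65  57  43  34  17   0 318 183
   0   0   0   0   0   0   0   0   0   0   4   2   0]
```

Gripped at 61 N. The module origin sits about 3.8 mm behind the TCP along tool z. Next I'll lift and work out the hover pose over the rail.

```bash
cat >> h.py <<'E'
YAW=-5.4; TO=np.array([0,0,-3.8])   # module origin in tool frame
def railframe(yaw=None):
    T=tool(YAW if yaw is None else yaw,40); return np.stack([T[:,1],T[:,0],-T[:,2]],1)  # cols x,y,z
def rail0():
    o=np.array([628.,222.,89.]); a=tool(-5.6,40); return o+a[:,1]*-19.6+a[:,0]*15.5+(-a[:,2])*15.0
RO=rail0()
def target(x,y,z,phi): # module origin in rail frame, tip in deg
    M=tool(YAW,40-phi); return RO+railframe()@np.array([x,y,z])-M@TO, M
def where():
    Rm,p,s=cur(); o=railframe().T@(p+Rm@TO-RO); zz=railframe().T@(-Rm[:,2]); print('mod in rail',o.round(1),'phi',np.degrees(np.arctan2(zz[0],zz[2])).round(2),'roll',np.degrees(zz[1]).round(2),'F rail',(railframe().T@s['contact_force']).round(1),'w',(s['gripper_width']*85.4).round(1),'t',s['time_s'])
E
python3 -m pendant '[[0,0,0,0,0,-8,36],[0,0,0,0,0,-40,36],[0,0,0,0,0,-90,36],[0,0,0,0,0,-140,36],[0,0,0,0,0,-190,36],[0,0,0,0,0,-220,36],[0,0,0,0,0,-220,36]]'
python3 - <<'E'
from h import *
s=sense(); print(RO, s['gripper_force'],s['gripper_width']); p,M=target(9.5,0,80,20); print(p); delta(p,M); delta([p[0]-60,p[1],230],M)
E
```

```text
time_s: 9.7
position: [488.6, -14.0, 229.2]
tcp_rot: [0.003, 0.519, 0.855, 0.001]
contact_force: [0.1, -0.6, -2.5]
gripper_width: 0.515
gripper_force: 62.0
[604.9739243  239.83205651  87.8920295 ] 62.0233154296875 0.5150046036192875
[562.31816595 243.86421283 151.71123528]
rot [-0.3339, -0.0981, 0.5687] shift [195.0, 184.1, 77.7] t 9.7 pos [488.6 -14.  229.2] q [-0.18 -0.3   1.89  0.    1.55 -0.66]
rot [-0.3339, -0.0981, 0.5687] shift [222.4, 131.3, -1.0] t 9.7 pos [488.6 -14.  229.2] q [-0.18 -0.3   1.89  0.    1.55 -0.66]
```

```bash
python3 -m pendant '[[-0.05,-0.015,0.085,33,20,0,36],[-0.1,-0.03,0.17,67,40,0,36],[-0.15,-0.045,0.26,100,59,0,36],[-0.2,-0.06,0.34,133,79,0,36],[-0.25,-0.074,0.43,167,98,0,36],[-0.3,-0.088,0.51,200,118,0,36],[-0.334,-0.098,0.569,222,131,-1,36],[-0.334,-0.098,0.569,209,158,38,36],[-0.334,-0.098,0.569,195,184,77,36],[-0.334,-0.098,0.569,195,184,77,36],[-0.334,-0.098,0.569,195,184,77,36]]'
python3 - <<'E'
from h import *
where(); w=cam('wrist'); where()
np.savez('w2.npz',P=cloud(w),im=w['image']); save('g.png',w['image'])
P=cloud(w).reshape(-1,3); C=w['image'].reshape(-1,3).astype(int); q=(P-RO)@railframe(); print(-w['R'].T@w['t'])
for lab,lo,hi,cm in(('supply nose',49,60,C.max(1)<90),('term',33,43,C.min(1)>110),('rail',-2.5,2.5,C.min(1)>80),('face',-18,-12,C.min(1)>50)):
    Q=q[(q[:,2]>lo)&(q[:,2]<hi)&cm&(abs(q[:,0])<80)&(abs(q[:,1])<120)]
    if len(Q)>8: print(lab,len(Q),np.percentile(Q,[1,50,99],axis=0).round(1).tolist(), cv2.minAreaRect(Q[:,:2].astype(np.float32)))
Q=q[(abs(q[:,2]+15)<5)&(abs(q[:,0])<70)&(abs(q[:,1])<110)]; c,n,k=planefit(Q,2); print('face plane in rail frame',c,n,k,'z at 0',c[2]+(n[0]*c[0]+n[1]*c[1])/n[2])
E
```

```text
time_s: 11.08
position: [559.2, 243.8, 147.4]
tcp_rot: [0.126, 0.729, 0.663, 0.114]
contact_force: [1.1, -0.0, -2.4]
gripper_width: 0.52
gripper_force: 62.6Traceback (most recent call last):
  File "<stdin>", line 2, in <module>
  File "h.py", line 48, in where
    Rm,p,s=cur(); o=railframe().T@(p+Rm@TO-RO); zz=railframe().T@(-Rm[:,2]); print('mod in rail',o.round(1),'phi',np.degrees(np.arctan2(zz[0],zz[2])).round(2),'roll',np.degrees(zz[1]).round(2),'F rail',(railframe().T@s['contact_force']).round(1),'w',(s['gripper_width']*85.4).round(1),'t',s['time_s'])
                                                                                                                                                                                                                                                          ^^^^^^^^^^^^^^^^^^^^^^^^^^^^^^^
AttributeError: 'float' object has no attribute 'round'
```

```bash
sed -i "s/(s\['gripper_width'\]\*85.4).round(1)/round(s['gripper_width']*85.4,1)/" h.py
cat > rail.py <<'E'
from h import *
import sys
where(); w=cam('wrist'); where()
save(sys.argv[1],w['image'])
P=cloud(w).reshape(-1,3); C=w['image'].reshape(-1,3).astype(int); q=(P-RO)@railframe(); print(-w['R'].T@w['t'])
np.savez('w2.npz',q=q,C=C)
for lab,lo,hi,cm in(('supply nose',49,60,C.max(1)<90),('term',33,43,C.min(1)>110),('rail',-3.5,3.5,C.min(1)>80)):
    Q=q[(q[:,2]>lo)&(q[:,2]<hi)&cm&(abs(q[:,0])<80)&(abs(q[:,1])<120)]
    if len(Q)>8: print(lab,len(Q),np.percentile(Q,[1,50,99],axis=0).round(1).tolist(), cv2.minAreaRect(Q[:,:2].astype(np.float32)))
Q=q[(abs(q[:,2]+15)<5)&(abs(q[:,0])<70)&(abs(q[:,1])<110)]; c,n,k=planefit(Q,2); print('face plane in rail frame',c.round(1),n.round(4),k,'z at 0',c[2]+(n[0]*c[0]+n[1]*c[1])/n[2])
E
python3 rail.py g.png
```

```text
mod in rail [ 4.4 -0.4 78.7] phi 20.48 roll 0.04 F rail [-0.7  0.1 -2.5] w 44.4 t 11.075
mod in rail [ 6.2  0.1 79.6] phi 20.33 roll -0.04 F rail [-1.4 -0.5 -2.2] w 44.2 t 11.125
[509.68488589 326.03555946 309.62358036]
supply nose 5131 [[-22.1, 24.3, 50.8], [0.9, 51.6, 54.0], [21.9, 77.0, 55.6]] ((-0.3261566162109375, 50.293251037597656), (54.12594223022461, 45.19562530517578), 89.83495330810547)
term 311 [[-10.7, 79.8, 34.4], [1.4, 83.3, 37.0], [12.4, 86.9, 38.9]] ((14.005024909973145, 59.43901062011719), (22.29378318786621, 70.15040588378906), 28.798303604125977)
rail 767 [[-17.4, -10.4, -2.8], [7.4, 7.0, 0.0], [23.0, 97.9, 1.9]] ((13.47158432006836, 43.72544860839844), (62.70917510986328, 109.17293548583984), 0.4192458391189575)
face plane in rail frame [ 22.6  40.9 -14.1] [8.0e-04 1.9e-03 1.0e+00] 11450 z at 0 -14.044289467394485
```

View pics/g.png

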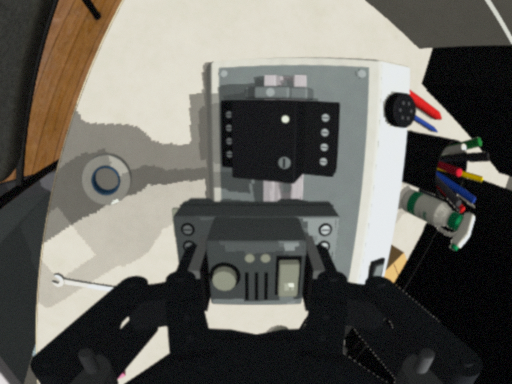

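The view shows the held module at (257,260), the black supply at (279,138) and the rail strip between them at (283,190). My rail frame agrees with it to about 0.5 mm. I'll check the lip extents and the module in the grip.

```bash
python3 - <<'E'
from h import *
d=np.load('w2.npz'); q=d['q'];C=d['C']
for ylo,yhi in((78,98),(8,22)):
  m=(q[:,1]>ylo)&(q[:,1]<yhi)&(abs(q[:,2])<2.5)&(abs(q[:,0])<25); Q=q[m]; print(ylo,m.sum(),np.histogram(Q[:,0],np.arange(-24,25,2))[0],np.percentile(Q[:,0],[0,2,98,100]).round(1),np.median(Q[:,2]), np.percentile(Q[:,1],[0,100]))
Rm,p,s=cur(); P=q@railframe().T+RO; t=(P-p)@Rm
for lab,lo,hi in(('nose',-62,-55),('base',-33,-26)):
  m=(t[:,2]>lo)&(t[:,2]<hi)&(abs(t[:,1])<52)&(abs(t[:,0])<25); Q=t[m]; print(lab,m.sum(),np.median(Q[:,2]),np.percentile(Q,[1,99],axis=0).round(1),cv2.minAreaRect(Q[:,:2].astype(np.float32)))
p,M=target(9.5,0,30,20); delta(p,M)
E
```

```text
78 296 [ 0  0  1 26 24 24 29 26  4  0  0  0  0  0  0 18 30 33 27 34 18  0  0  2] [-18.3 -17.4  17.1  23.5] -0.15844987139021913 [78.20278662 97.99837298]
8 53 [ 0  0  0  0  0  0  0  0  0  0  0  0  0  0  0  0  1  6 13 20 13  0  0  0] [ 9.8 10.6 16.8 16.8] 0.2942062069248027 [ 8.00435997 16.6932917 ]
nose 5656 -55.919454910092355 [[-16.9 -32.9 -61.5]
 [ 17.5  31.6 -55. ]] ((0.41762542724609375, -0.6296195983886719), (71.3088150024414, 36.503780364990234), 89.51127624511719)
base 2529 -27.555837619579286 [[ -7.2 -45.  -32.6]
 [ 18.2  43.5 -26.1]] ((3.8248538970947266, -0.8897132873535156), (89.95414733886719, 29.463449478149414), 89.92732238769531)
rot [-0.0057, -0.0006, -0.0005] shift [-0.1, 20.4, 45.4] t 11.125 pos [560.  244.2 149.3] q [ 0.37 -0.14  1.92 -0.17  1.06  0.52]
```

```bash
python3 -m pendant '[[0,0,0,0,5,15,36],[0,0,0,0,11,30,36],[0,0,0,0,17,42,36],[0,0,0,0,17,42,36],[0,0,0,0,17,42,36],[0,0,0,0,17,42,36]]'
cat > grip.py <<'E'
from h import *
where(); Rm,p,s=cur(); w=cam('wrist'); where(); P=cloud(w).reshape(-1,3); t=(P-p)@Rm; q=(P-RO)@railframe()
for lab,lo,hi in(('nose',-60,-53),('base',-33,-26)):
  m=(t[:,2]>lo)&(t[:,2]<hi)&(abs(t[:,1])<47)&(abs(t[:,0])<25)
  if lab=='nose': m&=abs(t[:,1])<23
  Q=t[m]; print(lab,m.sum(),np.median(Q[:,2]),np.percentile(Q,[1,99],axis=0).round(1).tolist(),planefit(Q,1.5)[1].round(4))
m=(abs(q[:,2]-54)<4)&(q[:,1]>20)&(q[:,1]<82)&(abs(q[:,0])<30)&(w['image'].reshape(-1,3).max(1)<90);Q=q[m]
if m.sum()>50: print('supply',m.sum(),np.median(Q[:,2]),cv2.minAreaRect(Q[:,:2].astype(np.float32)))
for ylo,yhi in((78,98),(0,23)):
  m=(q[:,1]>ylo)&(q[:,1]<yhi)&(abs(q[:,2])<2.5)&(abs(q[:,0])<22)
  if m.sum(): print('rail',ylo,m.sum(),np.percentile(q[m][:,0],[2,98]).round(1),np.median(q[m][:,2]).round(2))
E
python3 grip.py
```

```text
time_s: 11.88
position: [590.5, 241.5, 115.9]
tcp_rot: [0.126, 0.729, 0.663, 0.116]
contact_force: [-0.1, 0.0, -2.4]
gripper_width: 0.515
gripper_force: 62.8
mod in rail [ 8.2  0.3 34.3] phi 20.29 roll -0.05 F rail [-1.7 -0.  -1.8] w 44.0 t 11.875
mod in rail [ 8.1  0.3 34.4] phi 20.28 roll -0.05 F rail [-2.5 -0.6 -0.7] w 43.8 t 11.925
nose 5480 -56.916427209568624 [[-17.2, -21.7, -59.4], [18.5, 22.3, -53.4]] [-7.e-04  7.e-04  1.e+00]
base 2683 -28.864890220081 [[-6.9, -44.0, -32.5], [18.7, 44.6, -26.2]] [-2.030e-02 -1.000e-04  9.998e-01]
supply 7613 54.035869629127816 ((-0.4841804504394531, 50.36658477783203), (45.78166198730469, 54.26725769042969), 0.2325020134449005)
rail 78 387 [-17.7  17.1] -0.11
rail 0 73 [ 8.2 16.7] 0.28
```

```bash
sed -i 's/TO=np.array(\[0,0,-3.8\])/TO=np.array([0.6,0.3,-2.9])/; s/^RO=rail0()/RO=rail0()+railframe()@np.array([-0.3,0.3,0])/' h.py
python3 - <<'E'
from h import *
where()
for a in((10,0,20,20),(10,0,6.2,20)): delta(*target(*a))
E
```

```text
mod in rail [ 8.4  0.6 33.4] phi 20.28 roll -0.05 F rail [-2.5 -0.6 -0.7] w 43.8 t 11.925
rot [-0.0049, -0.0009, -0.0005] shift [-0.6, 6.2, 12.0] t 11.925 pos [590.5 241.5 115.9] q [ 0.34 -0.04  1.89 -0.17  0.99  0.51]
rot [-0.0049, -0.0009, -0.0005] shift [-0.6, 10.9, 25.0] t 11.925 pos [590.5 241.5 115.9] q [ 0.34 -0.04  1.89 -0.17  0.99  0.51]
```

```bash
python3 -m pendant '[[0,0,0,-0.6,3,6,36],[-0.005,0,0,-0.6,6.2,12,36],[-0.005,0,0,-0.6,8.5,18,36],[-0.005,0,0,-0.6,10,23,36],[-0.005,0,0,-0.6,10.5,24,36],[-0.005,0,0,-0.6,10.5,24,36],[-0.005,0,0,-0.6,10.5,24,36],[-0.005,0,0,-0.6,10.5,24,36]]'
python3 grip.py; python3 - <<'E'
from h import *
for a in((10,0,6.2,20),(3.2,0,6.2,20)): delta(*target(*a))
E
```

```text
time_s: 12.92
position: [608.3, 239.1, 96.5]
tcp_rot: [0.128, 0.729, 0.663, 0.117]
contact_force: [0.1, 0.7, -2.3]
gripper_width: 0.513
gripper_force: 62.8
mod in rail [ 9.7 -0.1  7.1] phi 20.02 roll -0.04 F rail [-1.4  0.7 -1.7] w 43.8 t 12.925
mod in rail [ 9.6 -0.1  7. ] phi 20.02 roll -0.04 F rail [-1.6 -0.5 -1.4] w 44.0 t 12.975
nose 5463 -56.87955458280495 [[-17.0, -21.7, -59.3], [18.6, 22.3, -53.7]] [-0.002   0.0016  1.    ]
base 2508 -28.868312532638157 [[-7.0, -44.0, -32.4], [24.5, 44.7, -26.2]] [-0.0131  0.001   0.9999]
supply 9930 54.0285931075706 ((-0.28467750549316406, 49.913150787353516), (53.812862396240234, 46.66234588623047), 89.93489837646484)
rail 78 487 [-16.8  17.4] -0.15
rot [-0.0004, -0.0007, -0.0005] shift [0.1, 0.7, 0.7] t 12.975 pos [608.2 239.1  96.4] q [ 0.33  0.01  1.87 -0.17  0.95  0.5 ]
rot [-0.0004, -0.0007, -0.0005] shift [0.1, -5.7, 3.0] t 12.975 pos [608.2 239.1  96.4] q [ 0.33  0.01  1.87 -0.17  0.95  0.5 ]
```

```bash
python3 -m pendant '[[0,0,0,0,0.6,0.7,36],[0,0,0,0,0.6,0.7,36],[0,0,0,0,-1,1.3,36],[0,0,0,0,-2.5,1.8,36],[0,0,0,0,-4,2.4,36],[0,0,0,0,-5.2,2.8,36],[0,0,0,0,-5.2,2.8,36],[0,0,0,0,-5.2,2.8,36]]'
python3 - <<'E'
from h import *
where()
for a in((3.2,0,6.2,20),): delta(*target(*a))
E
```

```text
time_s: 13.98
position: [604.3, 239.5, 91.9]
tcp_rot: [0.128, 0.729, 0.663, 0.117]
contact_force: [-0.6, -0.8, -2.7]
gripper_width: 0.513
gripper_force: 62.8
mod in rail [ 3.7 -0.1  6.1] phi 20.03 roll -0.03 F rail [-2.1 -0.8 -1.7] w 43.8 t 13.975
rot [-0.0006, -0.0005, -0.0005] shift [0.1, -0.5, 0.0] t 13.975 pos [604.3 239.5  91.9] q [ 0.33  0.01  1.88 -0.17  0.94  0.51]
```

```bash
cat > swing.py <<'E'
from h import *
import sys
where()
for a in sys.argv[1:]:
    phi,xT,zT=map(float,a.split(',')); f=np.radians(phi)
    ox=17.5-(xT*np.cos(f)+zT*np.sin(f)); oz=-(-xT*np.sin(f)+zT*np.cos(f)); print(phi,round(ox,2),round(oz,2)); delta(*target(ox,0,oz,phi))
E
python3 swing.py 17,15.8,-.8 14,16.1,-.7 11,16.4,-.6 8,16.7,-.5
```

```text
mod in rail [ 3.7 -0.1  6.1] phi 20.03 roll -0.03 F rail [-2.1 -0.8 -1.7] w 43.8 t 13.975
17.0 2.62 5.38
rot [-0.0529, -0.0005, -0.0005] shift [0.1, -0.6, 1.0] t 13.975 pos [604.3 239.5  91.9] q [ 0.33  0.01  1.88 -0.17  0.94  0.51]
14.0 2.05 4.57
rot [-0.1053, -0.0005, -0.0006] shift [0.1, -0.7, 2.0] t 13.975 pos [604.3 239.5  91.9] q [ 0.33  0.01  1.88 -0.17  0.94  0.51]
11.0 1.52 3.72
rot [-0.1577, -0.0005, -0.0006] shift [0.1, -0.8, 3.0] t 13.975 pos [604.3 239.5  91.9] q [ 0.33  0.01  1.88 -0.17  0.94  0.51]
8.0 1.03 2.82
rot [-0.21, -0.0005, -0.0006] shift [0.1, -0.8, 4.0] t 13.975 pos [604.3 239.5  91.9] q [ 0.33  0.01  1.88 -0.17  0.94  0.51]
```

```bash
python3 -m pendant '[[-0.027,0,0,0.1,-0.3,0.5,36],[-0.053,0,0,0.1,-0.6,1,36],[-0.08,0,0,0.1,-0.7,1.5,36],[-0.105,0,0,0.1,-0.7,2,36],[-0.13,0,0,0.1,-0.8,2.5,36],[-0.158,0,0,0.1,-0.8,3,36],[-0.158,0,0,0.1,-0.8,3,36],[-0.158,0,0,0.1,-0.8,3,36]]'
python3 swing.py 11,16.4,-.6 8,16.7,-.5 5,17,-.4 2,17.3,-.2 0,17.4,0 -1,17.4,0.5; python3 -c "
from h import *
print(sense()['torque'],sense()['contact_force'])"
```

```text
time_s: 14.98
position: [603.8, 239.5, 88.0]
tcp_rot: [0.185, 0.716, 0.651, 0.168]
contact_force: [-3.7, 0.7, -1.9]
gripper_width: 0.517
gripper_force: 63.2
mod in rail [ 0.3 -0.1  3.6] phi 11.08 roll -0.01 F rail [-4.1  0.3  1. ] w 44.1 t 14.975
11.0 1.52 3.72
rot [-0.0014, -0.0001, -0.0006] shift [0.1, 1.2, -0.4] t 14.975 pos [603.8 239.5  88. ] q [ 0.37 -0.05  1.98 -0.31  0.78  0.64]
8.0 1.03 2.82
rot [-0.0538, -0.0001, -0.0006] shift [0.1, 1.0, 0.6] t 14.975 pos [603.8 239.5  88. ] q [ 0.37 -0.05  1.98 -0.31  0.78  0.64]
5.0 0.6 1.88
rot [-0.1061, -0.0001, -0.0007] shift [0.1, 0.9, 1.6] t 14.975 pos [603.8 239.5  88. ] q [ 0.37 -0.05  1.98 -0.31  0.78  0.64]
2.0 0.22 0.8
rot [-0.1585, -0.0001, -0.0007] shift [0.1, 0.9, 2.8] t 14.975 pos [603.8 239.5  88. ] q [ 0.37 -0.05  1.98 -0.31  0.78  0.64]
0.0 0.1 -0.0
rot [-0.1934, -0.0, -0.0007] shift [0.1, 1.0, 3.6] t 14.975 pos [603.8 239.5  88. ] q [ 0.37 -0.05  1.98 -0.31  0.78  0.64]
-1.0 0.11 -0.8
rot [-0.2109, -0.0, -0.0007] shift [0.1, 1.3, 4.3] t 14.975 pos [603.8 239.5  88. ] q [ 0.37 -0.05  1.98 -0.31  0.78  0.64]
[0.14990019 1.28370895 0.06993052] [-3.69176041  0.69467193 -1.85090845]
```

```bash
python3 -m pendant '[[-0.02,0,0,0,0.6,0.2,36],[-0.04,0,0,0,1,0.5,36],[-0.06,0,0,0,1,0.8,36],[-0.08,0,0,0,1,1.2,36],[-0.106,0,0,0,0.9,1.6,36],[-0.106,0,0,0,0.9,1.6,36]]'
python3 swing.py  2,17.3,-.2 0,17.4,0 -1,17.4,0.5; python3 -c "
from h import *
print(sense()['torque'],sense()['contact_force'])"
```

```text
time_s: 15.72
position: [604.8, 239.1, 86.2]
tcp_rot: [0.222, 0.706, 0.642, 0.202]
contact_force: [-6.4, -1.0, -2.9]
gripper_width: 0.512
gripper_force: 63.3
mod in rail [-0.3 -0.5  1.6] phi 5.04 roll 0.03 F rail [-6.7 -1.6  1.8] w 43.8 t 15.725
2.0 0.22 0.8
rot [-0.053, 0.0005, -0.0003] shift [0.5, 0.8, 0.7] t 15.725 pos [604.8 239.1  86.2] q [ 0.39 -0.08  2.04 -0.44  0.67  0.76]
0.0 0.1 -0.0
rot [-0.0879, 0.0005, -0.0002] shift [0.5, 0.8, 1.6] t 15.725 pos [604.8 239.1  86.2] q [ 0.39 -0.08  2.04 -0.44  0.67  0.76]
-1.0 0.11 -0.8
rot [-0.1054, 0.0005, -0.0002] shift [0.5, 1.0, 2.4] t 15.725 pos [604.8 239.1  86.2] q [ 0.39 -0.08  2.04 -0.44  0.67  0.76]
[ 0.18563773  1.47811357 -0.00322813] [-6.38855878 -0.95971514 -2.91906525]
```

```bash
python3 -m pendant '[[-0.02,0,0,0.3,0.5,0.3,36],[-0.04,0,0,0.4,0.8,0.6,36],[-0.06,0,0,0.4,0.8,1,36],[-0.075,0,0,0.4,0.8,1.3,36],[-0.088,0,0,0.4,0.8,1.6,36],[-0.088,0,0,0.4,0.8,1.6,36]]'
python3 swing.py 0,17.4,0 -1,17.4,0.5; python3 -c "
from h import *
print(sense()['torque'],sense()['contact_force'])"
```

```text
time_s: 16.48
position: [607.9, 239.6, 87.0]
tcp_rot: [0.254, 0.695, 0.632, 0.231]
contact_force: [0.0, 0.1, -3.1]
gripper_width: 0.512
gripper_force: 63.4
mod in rail [2.3 0.4 0.4] phi -0.16 roll -0.03 F rail [-2.   0.2 -2.4] w 43.7 t 16.475
0.0 0.1 -0.0
rot [0.0027, -0.0005, -0.0006] shift [-0.4, -2.2, 0.3] t 16.475 pos [607.9 239.6  87. ] q [ 0.41 -0.09  2.09 -0.59  0.59  0.91]
-1.0 0.11 -0.8
rot [-0.0147, -0.0005, -0.0006] shift [-0.4, -2.1, 1.2] t 16.475 pos [607.9 239.6  87. ] q [ 0.41 -0.09  2.09 -0.59  0.59  0.91]
[ 0.07147804  0.59660323 -0.04438083] [ 0.03561351  0.14743855 -3.14345319]
```

```bash
python3 -m pendant '[[0,0,0,-0.2,-0.7,0.1,36],[0,0,0,-0.2,-1.4,0.2,36],[0,0,0,-0.2,-1.8,0.3,36],[0,0,0,-0.2,-1.8,0.3,36],[0,0,0,-0.2,-1.8,0.3,36],[0,0,0,-0.2,-1.8,0.3,36]]'
python3 swing.py 0,17.4,0; python3 grip.py;  python3 -c "
from h import *
print(sense()['torque'],sense()['contact_force'])"
```

```text
time_s: 17.23
position: [606.8, 239.7, 86.0]
tcp_rot: [0.254, 0.695, 0.632, 0.231]
contact_force: [-1.1, 0.3, 0.3]
gripper_width: 0.516
gripper_force: 63.8
mod in rail [0.8 0.3 0.3] phi -0.17 roll -0.04 F rail [-0.6  0.2  1. ] w 44.0 t 17.225
0.0 0.1 -0.0
rot [0.003, -0.0006, -0.0007] shift [-0.3, -0.7, 0.3] t 17.225 pos [606.8 239.7  86. ] q [ 0.41 -0.09  2.09 -0.59  0.59  0.91]
mod in rail [0.8 0.3 0.3] phi -0.17 roll -0.04 F rail [-0.6  0.2  1. ] w 44.0 t 17.225
mod in rail [0.8 0.3 0.3] phi -0.17 roll -0.04 F rail [-0.1  0.8  1.5] w 44.0 t 17.275
nose 5655 -56.81676490408554 [[-17.0, -21.9, -59.4], [24.7, 22.0, -53.5]] [-0.0078  0.001   1.    ]
base 2096 -28.796947614698375 [[-7.4, -44.4, -30.6], [24.8, 44.5, -26.5]] [-1.550e-02  6.000e-04  9.999e-01]
supply 13677 54.05691234162313 ((-0.3941764831542969, 50.194374084472656), (53.7479248046875, 45.43910598754883), 89.4881591796875)
rail 78 525 [-17.4  16.8] -0.17
[-0.01276891  0.38380419 -0.03968434] [-1.00174837  0.94786773  1.09673037]
```

```bash
python3 -m pendant '[[0,0,0,0,-0.3,1,36],[0,0,0,0,-0.3,1.5,36],[0,0,0,0,-0.3,1.5,36]]'; python3 -c "
from h import *
where()"; python3 -m pendant '[[0,0,0,0,0,-1.5,36],[0,0,0,0,0,-3,36],[0,0,0,0,0,-4,36],[0,0,0,0,0,-4,36]]'; python3 -c "
from h import *
where()"
```

```text
time_s: 17.65
position: [607.0, 239.7, 86.0]
tcp_rot: [0.254, 0.695, 0.632, 0.231]
contact_force: [-18.2, -1.2, 15.9]
gripper_width: 0.516
gripper_force: 66.8
mod in rail [0.9 0.4 0.1] phi -0.15 roll 0.04 F rail [-3.6 -3.  23.8] w 44.1 t 17.65
time_s: 18.15
position: [604.9, 239.5, 86.1]
tcp_rot: [0.253, 0.695, 0.632, 0.231]
contact_force: [9.3, 1.1, -8.6]
gripper_width: 0.516
gripper_force: 64.9
mod in rail [-0.6 -0.1  1.5] phi -0.12 roll -0.05 F rail [  1.5   2.  -12.5] w 44.0 t 18.15
```

Seated. A press to z = 0.1 mm met 25 N, and a pull was held at 12 N with the module staying flat, so both ends are latched. Next: relax, release and back off.

```bash
python3 -m pendant '[[0,0,0,0,0.6,2.5,36],[0,0,0,0,0.6,3.2,36],[0,0,0,0,0.6,3.2,36],[0,0,0,0,0.6,3.2,50],[0,0,0,0,0.6,3.2,62],[0,0,0,0,0.6,3.2,66],[0,0,0,0,0.6,3.2,66],[0,0,0,0,0.6,-10,66],[0,0,0,0,0.6,-40,66],[0,0,0,0,0.6,-70,66],[0,0,0,0,0.6,-70,66],[0,0,0,0,0.6,-70,66]]'
cat > mod.py <<'E'
from h import *
import sys
where(); Rm,p,s=cur(); w=cam('wrist'); P=cloud(w).reshape(-1,3); q=(P-RO)@railframe(); C=w['image'].reshape(-1,3).astype(int)
for lab,lo,hi,xx in(('nose',52,56,26),('base',23,29,47),('keys',57.5,61,25)):
  m=(abs(q[:,1])<22)&(abs(q[:,0])<xx)&(q[:,2]>lo)&(q[:,2]<hi); Q=q[m]
  if m.sum()>20: print(lab,m.sum(),np.median(Q[:,2]).round(2),np.percentile(Q,[1,99],axis=0).round(1).tolist(),planefit(Q,1.5)[1].round(4))
  if lab=='keys':
    for sg in(1,-1):
      k=Q[sg*Q[:,0]>0]
      if len(k)>10: print('key',sg,len(k),np.median(k,0).round(1),np.percentile(k,[2,98],axis=0).round(1).tolist())
m=(abs(q[:,2]-54)<4)&(q[:,1]>20)&(q[:,1]<82)&(abs(q[:,0])<30)&(C.max(1)<90);Q=q[m]
if m.sum()>50: print('supply',m.sum(),np.median(Q[:,2]),cv2.minAreaRect(Q[:,:2].astype(np.float32)))
save(sys.argv[1],w['image'])
E
python3 mod.py h.png
```

```text
time_s: 19.65
position: [560.1, 243.8, 140.9]
tcp_rot: [0.254, 0.695, 0.632, 0.231]
contact_force: [-0.0, -0.3, -0.3]
gripper_width: 0.774
gripper_force: 0.0
mod in rail [ 0.2  0.  72.5] phi -0.12 roll -0.02 F rail [-0.2 -0.3 -0.2] w 66.1 t 19.65
nose 2550 54.24 [[-22.9, -17.3, 52.6], [20.7, 17.4, 55.8]] [-0.0058 -0.0029  1.    ]
base 2169 26.28 [[-45.5, -17.1, 24.3], [43.5, 17.3, 28.0]] [-4.2e-03  1.0e-04  1.0e+00]
keys 510 59.15 [[-19.8, -8.5, 57.7], [17.4, 8.4, 60.6]] [ 2.000e-04 -1.180e-02  9.999e-01]
key 1 327 [13.1  0.  59.1] [[8.6, -8.4, 57.9], [17.3, 8.3, 60.4]]
key -1 183 [-15.3   0.2  59.2] [[-20.1, -4.6, 57.9], [-10.7, 4.5, 60.5]]
supply 5589 54.03914807260288 ((-0.39959144592285156, 50.23183822631836), (53.60099792480469, 45.226356506347656), 89.90193176269531)
```

View pics/h.png

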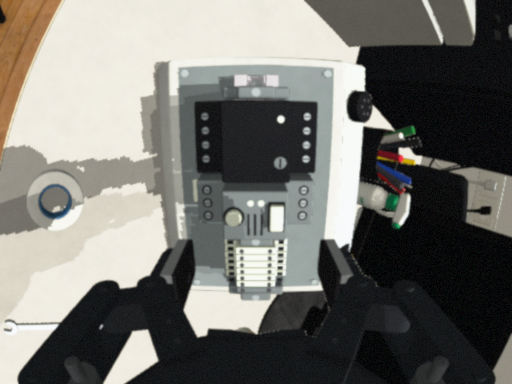

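The picture shows the module seated flush between the supply and terminals, keys at (233,217) and (277,217). Measured: z 0.25, flat, x -1. Next I'll shut the fingers and measure the tip position for pressing.

```bash
python3 -m pendant '[[0,0,0,0,0,0,50],[0,0,0,0,0,0,30],[0,0,0,0,0,0,10],[0,0,0,0,0,0,0],[0,0,0,0,0,0,0],[0,0,0,0,0,0,0],[0,0,0,0,0,0,0]]'
python3 - <<'E'
from h import *
where(); Rm,p,s=cur(); w=cam('wrist'); P=cloud(w); t=(P-p)@Rm; print(s['gripper_width'],s['gripper_force'])
m=(abs(t[...,0])<20)&(abs(t[...,1])<35)&(t[...,2]>-90)&(t[...,2]<10); Q=t[m]
print(np.histogram(Q[:,2],np.arange(-60,12,2))[0])
F=Q[Q[:,2]<0]; z1=np.percentile(F[:,2],99.7); print(z1,F[:,2].max()); 
for d in(0,5,10,15):
    k=F[(F[:,2]>z1-d-3)&(F[:,2]<=z1-d+1)]; print(d,np.percentile(k,[1,99],axis=0).round(1).tolist())
save('i.png',cv2.resize(w['image'][190:384,140:380],None,fx=2.5,fy=2.5))
E
```

```text
time_s: 20.58
position: [560.2, 243.9, 141.2]
tcp_rot: [0.254, 0.695, 0.632, 0.231]
contact_force: [0.2, -0.3, -0.7]
gripper_width: 0.002
gripper_force: 0.0
mod in rail [ 0.4  0.1 72.6] phi -0.13 roll -0.02 F rail [-0.3 -0.3 -0.6] w 0.2 t 20.575
0.002094627478341075 0.0
[121 143 147 111 116 105 112 107 114  99  85  90  54  17   0   0   0   0
   0   0   0   0   0   0   0   0   0   0   0   0   0   0   0   0  97]
-34.43172250824645 -32.597361834508334
0 [[5.8, -11.7, -37.4], [11.1, 11.3, -33.6]]
5 [[5.7, -12.9, -42.4], [11.1, 13.0, -38.5]]
10 [[5.4, -13.2, -47.4], [11.0, 13.3, -43.5]]
15 [[5.6, -13.2, -52.3], [10.9, 13.5, -48.5]]
```

View pics/i.png

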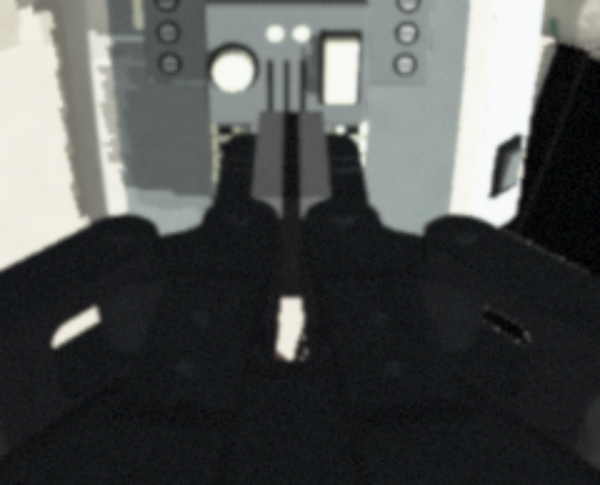

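The crop shows the shut fingers at (290,160), ±11.5 mm wide at the tips, with ends about 33 mm behind the TCP. The round key is at (232,70) and the bar key at (340,70). I'll position over the test key.

```bash
cat > key.py <<'E'
from h import *
import sys
where(); M=tool(YAW,40); x=float(sys.argv[1])
Rm,p,s=cur(); print('tip',(railframe().T@(p+Rm@np.array([0,0,-33])-RO)).round(2))
for z in map(float,sys.argv[2:]): delta(RO+railframe()@np.array([x,0.1,z])-M@np.array([0,0,-33]),M)
E
python3 key.py -16 64 56
```

```text
mod in rail [ 0.4  0.1 72.6] phi -0.13 roll -0.02 F rail [ 0.  -0.2  0.1] w -0.2 t 20.625
tip [ 4.000e-02 -4.800e-01  1.027e+02]
rot [0.0023, -0.0003, -0.0007] shift [0.5, -16.2, 38.7] t 20.625 pos [560.2 243.9 141.2] q [ 0.46 -0.27  2.14 -0.54  0.73  0.86]
rot [0.0023, -0.0003, -0.0007] shift [0.5, -16.2, 46.7] t 20.625 pos [560.2 243.9 141.2] q [ 0.46 -0.27  2.14 -0.54  0.73  0.86]
```

```bash
python3 -m pendant '[[0.002,0,0,0.5,-16.2,10,0],[0.002,0,0,0.5,-16.2,25,0],[0.002,0,0,0.5,-16.2,36,0],[0.002,0,0,0.5,-16.2,40,0],[0.002,0,0,0.5,-16.2,40,0],[0.002,0,0,0.5,-16.2,40,0]]'; python3 key.py -16 56
python3 -m pendant '[[0,0,0,0,0,2,0],[0,0,0,0,0,4,0],[0,0,0,0,0,6,0],[0,0,0,0,0,6,0]]'; python3 key.py -16 56
```

```text
time_s: 21.38
position: [573.7, 243.2, 100.5]
tcp_rot: [0.253, 0.695, 0.632, 0.231]
contact_force: [-1.5, 0.6, -0.1]
gripper_width: -0.001
gripper_force: 0.7
mod in rail [-15.4   0.7  32.8] phi -0.03 roll -0.03 F rail [-1.2  0.5  0.9] w -0.1 t 21.375
tip [-15.76   0.12  62.88]
rot [0.0006, -0.0005, -0.0009] shift [-0.0, -0.3, 6.9] t 21.375 pos [573.7 243.2 100.5] q [ 0.45 -0.18  2.14 -0.59  0.64  0.92]
time_s: 21.88
position: [576.8, 243.2, 97.5]
tcp_rot: [0.253, 0.696, 0.632, 0.23]
contact_force: [-27.1, -1.5, 19.8]
gripper_width: -0.002
gripper_force: 16.5
mod in rail [-15.    1.   28.5] phi -0.0 roll 0.04 F rail [-7.8 -4.  32.4] w -0.2 t 21.875
tip [-15.26   0.46  58.6 ]
rot [0.0, 0.0007, -0.0016] shift [-0.3, -0.7, 2.6] t 21.875 pos [576.8 243.2  97.5] q [ 0.44 -0.17  2.13 -0.59  0.64  0.92]
```

Fully pressed, and with more force than planned (33 N): shut, the tip reaches about 3 mm further than I measured. Backing off now.

```bash
python3 -m pendant '[[0,0,0,0,0,-3,0],[0,0,0,0,0,-8,0],[0,0,0,0,0,-20,0],[0,0,0,0,0,-20,0],[0,0,0,0,0,-20,0]]'; python3 mod.py j.png; python3 key.py 14 70 64
```

```text
time_s: 22.5
position: [564.7, 244.0, 111.0]
tcp_rot: [0.253, 0.695, 0.632, 0.231]
contact_force: [-0.4, 0.1, 0.2]
gripper_width: 0.0
gripper_force: 0.0
mod in rail [-15.6   0.6  46.6] phi -0.03 roll -0.02 F rail [-0.2  0.   0.4] w 0.0 t 22.5
nose 2517 54.14 [[-22.4, -17.0, 52.4], [21.0, 17.5, 55.7]] [0.0031 0.0052 1.    ]
base 2559 26.16 [[-45.1, -17.7, 24.0], [43.4, 17.4, 27.8]] [-0.0012  0.0013  1.    ]
keys 485 58.96 [[-18.8, -8.9, 57.6], [17.9, 8.9, 60.4]] [0.0012 0.0072 1.    ]
key 1 409 [13.3  0.5 59. ] [[9.2, -8.5, 57.8], [17.7, 8.8, 60.3]]
key -1 76 [-15.3   3.5  59. ] [[-19.4, 2.1, 57.7], [-11.3, 5.4, 60.2]]
supply 7266 54.05611386825823 ((-0.1516437530517578, 49.918922424316406), (54.78882598876953, 44.91010284423828), 89.51012420654297)
mod in rail [-15.8   0.5  46.4] phi -0.0 roll -0.01 F rail [-0.8  0.1  0. ] w -0.2 t 22.55
tip [-16.13  -0.08  76.53]
rot [0.0001, -0.0002, -0.0007] shift [0.2, 30.1, 6.5] t 22.55 pos [564.6 243.9 110.7] q [ 0.46 -0.22  2.15 -0.57  0.67  0.91]
rot [0.0001, -0.0002, -0.0007] shift [0.2, 30.1, 12.5] t 22.55 pos [564.6 243.9 110.7] q [ 0.46 -0.22  2.15 -0.57  0.67  0.91]
```

```bash
python3 -m pendant '[[0,0,0,0.1,10,0,0],[0,0,0,0.2,22,0,0],[0,0,0,0.2,30.1,2,0],[0,0,0,0.2,30.1,8,0],[0,0,0,0.2,30.1,11,0],[0,0,0,0.2,30.1,11,0],[0,0,0,0.2,30.1,11,0]]'; python3 key.py 14 59.3
python3 -m pendant '[[0,0,0,0,0,2,0],[0,0,0,0,0,4,0],[0,0,0,0,0,5,0],[0,0,0,0,0,5,0]]'; python3 key.py 14 59.3
```

```text
time_s: 23.42
position: [594.4, 241.3, 121.3]
tcp_rot: [0.253, 0.695, 0.632, 0.23]
contact_force: [0.7, 0.6, -0.4]
gripper_width: 0.001
gripper_force: 0.0
mod in rail [13.9  0.8 35.4] phi 0.02 roll -0.01 F rail [ 0.2  0.6 -0.7] w 0.1 t 23.425
tip [13.61  0.15 65.51]
rot [-0.0003, -0.0001, -0.0004] shift [-0.1, 0.4, 6.2] t 23.425 pos [594.4 241.3 121.3] q [ 0.42 -0.17  2.09 -0.54  0.66  0.86]
time_s: 23.92
position: [597.9, 241.1, 118.1]
tcp_rot: [0.253, 0.695, 0.632, 0.231]
contact_force: [-1.4, 0.6, 3.0]
gripper_width: -0.002
gripper_force: 1.4
mod in rail [14.6  0.9 30.6] phi -0.02 roll -0.02 F rail [0.8 0.5 3.3] w -0.1 t 23.925
tip [14.24  0.26 60.72]
rot [0.0003, -0.0004, -0.0008] shift [-0.2, -0.3, 1.4] t 23.925 pos [597.9 241.1 118.1] q [ 0.42 -0.16  2.09 -0.55  0.65  0.86]
```

```bash
python3 -m pendant '[[0,0,0,0,0,1,0],[0,0,0,0,0,2.2,0],[0,0,0,0,0,2.2,0]]'; python3 key.py 14 59.3
```

```text
time_s: 24.3
position: [599.5, 241.1, 117.4]
tcp_rot: [0.253, 0.695, 0.632, 0.231]
contact_force: [-8.4, -0.1, 8.3]
gripper_width: 0.0
gripper_force: 5.8
mod in rail [15.3  1.  29.1] phi -0.06 roll -0.01 F rail [-1.  -0.9 11.7] w 0.0 t 24.3
tip [14.96  0.4  59.16]
rot [0.001, -0.0002, -0.001] shift [-0.3, -1.0, -0.1] t 24.3 pos [599.5 241.1 117.4] q [ 0.42 -0.15  2.08 -0.55  0.65  0.86]
```

The reset key is bottomed at 11.7 N. Retracting clear and checking.

```bash
python3 -m pendant '[[0,0,0,0,0,0,0],[0,0,0,0,0,-4,0],[0,0,0,0,0,-15,0],[0,0,0,0,-10,-50,0],[0,0,0,0,-20,-90,0],[0,0,0,0,-20,-90,0],[0,0,0,0,-20,-90,0]]'; python3 mod.py k.png
```

```text
time_s: 25.18
position: [526.3, 247.7, 172.2]
tcp_rot: [0.253, 0.695, 0.632, 0.23]
contact_force: [0.5, -0.2, 0.5]
gripper_width: -0.002
gripper_force: 0.0
mod in rail [ -5.7   0.7 118.3] phi -0.02 roll -0.02 F rail [ 0.7 -0.1  0. ] w -0.2 t 25.175
nose 1754 54.23 [[-22.6, -17.4, 52.5], [20.9, 17.3, 55.8]] [-4.0e-04  2.9e-03  1.0e+00]
base 1648 26.27 [[-45.2, -17.7, 24.0], [43.5, 17.5, 27.9]] [-2.0e-04  6.3e-03  1.0e+00]
keys 371 59.08 [[-19.8, -9.2, 57.7], [17.6, 8.4, 60.4]] [6.e-04 8.e-03 1.e+00]
key 1 235 [13.4 -0.4 59.1] [[9.2, -9.1, 57.8], [17.6, 8.3, 60.2]]
key -1 136 [-15.   -0.3  59.1] [[-19.8, -5.3, 57.8], [-10.1, 4.5, 60.3]]
supply 3666 54.04721241866156 ((-0.20308685302734375, 49.87030792236328), (53.93741226196289, 45.07084274291992), 89.90619659423828)
```

View pics/k.png

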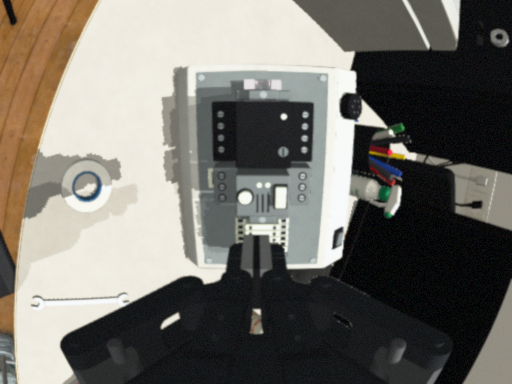

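The module (260,190) sits flat, both keys are out (59.1), and the tape roll and spanner look undisturbed. Handing in.

```bash
python3 -c "
from plant import *
print(job_done())"
```

```text
the job is handed in; nothing more can be done
None
```

The relay module is seated flat and latched on the rail. The test key and then the reset key were each pressed fully in and came back out, and the job is handed in at about 25 s of the 48 s; the test key took about 33 N, more than I intended, and I did not measure the bystanders' final positions.

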